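# Tidy the screwdrivers into the tool tray

## Task

Gather the four stubby screwdrivers from the sewing-machine repair bench into the tool tray, each lying flat and lengthwise in the middle of the lane of its own colour (either way round), inside the lane's rim, and let go of them. Leave the two scrapers, which have the same handles but a wide flat blade, where they lie.

Things in the scene. Friction and masses are not known exactly. Their poses are not given: they have to be found in the camera images.
- driver_red_center (a point): Stubby screwdriver, 104 mm long along its x axis, 70 g: red square-section handle 72 x 26 x 26 mm with a black end band (x -52 to +20), thin black steel shank 8 mm across (x +20 to +52). Lies on a flat side of the handle on the bench. Point: mid-length, 13 mm above its underside, inside the handle, so grip right here across its y axis (26 mm wide). z up.
- driver_yellow_center (a point): Stubby screwdriver, 104 mm long along its x axis, 70 g: yellow square-section handle 72 x 26 x 26 mm with a black end band (x -52 to +20), thin black steel shank 8 mm across (x +20 to +52). Lies on a flat side of the handle on the bench. Point: mid-length, 13 mm above its underside, inside the handle, so grip right here across its y axis (26 mm wide). z up.
- driver_blue_center (a point): Stubby screwdriver, 104 mm long along its x axis, 70 g: blue square-section handle 72 x 26 x 26 mm with a black end band (x -52 to +20), thin black steel shank 8 mm across (x +20 to +52). Lies on a flat side of the handle on the bench. Point: mid-length, 13 mm above its underside, inside the handle, so grip right here across its y axis (26 mm wide). z up.
- driver_green_center (a point): Stubby screwdriver, 104 mm long along its x axis, 70 g: green square-section handle 72 x 26 x 26 mm with a black end band (x -52 to +20), thin black steel shank 8 mm across (x +20 to +52). Lies on a flat side of the handle on the bench. Point: mid-length, 13 mm above its underside, inside the handle, so grip right here across its y axis (26 mm wide). z up.
- lane_red_in (a point): The red lane of the fixed tool tray: shallow red trough, inside 124 mm long (x axis) by 54 mm wide (y axis), rim 3 mm above its floor. Point: centre of its inner floor, 7 mm above the bench; z up. Four lanes lie side by side at 62 mm, in any order; the dark steel tray's walls stand 18 mm above the bench across the lane ends, 9 mm along the outer sides.
- lane_yellow_in (a point): The yellow lane of the fixed tool tray: shallow yellow trough, inside 124 mm long (x axis) by 54 mm wide (y axis), rim 3 mm above its floor. Point: centre of its inner floor, 7 mm above the bench; z up. Four lanes lie side by side at 62 mm, in any order; the dark steel tray's walls stand 18 mm above the bench across the lane ends, 9 mm along the outer sides.
- lane_blue_in (a point): The blue lane of the fixed tool tray: shallow blue trough, inside 124 mm long (x axis) by 54 mm wide (y axis), rim 3 mm above its floor. Point: centre of its inner floor, 7 mm above the bench; z up. Four lanes lie side by side at 62 mm, in any order; the dark steel tray's walls stand 18 mm above the bench across the lane ends, 9 mm along the outer sides.
- lane_green_in (a point): The green lane of the fixed tool tray: shallow green trough, inside 124 mm long (x axis) by 54 mm wide (y axis), rim 3 mm above its floor. Point: centre of its inner floor, 7 mm above the bench; z up. Four lanes lie side by side at 62 mm, in any order; the dark steel tray's walls stand 18 mm above the bench across the lane ends, 9 mm along the outer sides.
- scraper_red_center (a point): Scraper, a look-alike that stays on the bench: the same red handle as the screwdriver (72 x 26 x 26 mm, x -52 to +20) but ending in a flat black steel blade 42 mm wide instead of a thin shank; 104 mm long along its x axis. Point: mid-length, 13 mm above its underside.
- scraper_yellow_center (a point): Scraper, a look-alike that stays on the bench: the same yellow handle as the screwdriver (72 x 26 x 26 mm, x -52 to +20) but ending in a flat black steel blade 42 mm wide instead of a thin shank; 104 mm long along its x axis. Point: mid-length, 13 mm above its underside.
There are look-alikes about, which are no part of the job. What is shaped like the part that bears driver_yellow_center but purple is not meant.

How it is judged (in metres and radians):
At the end, for the whole second after the job is handed in: Each screwdriver rests released in the lane of its colour: its centre within 13 mm of the lane's centre lengthwise and 15 mm across, 9 to 17 mm above the lane's floor, its length within 0.35 rad (20 degrees) of the lane's, at rest; each scraper is within 25 mm of where it started (x of driver_red_center in the frame of lane_red_in between -0.013 and 0.013 m and y of driver_red_center in the frame of lane_red_in between -0.015 and 0.015 m and z of driver_red_center in the frame of lane_red_in between 0.009 and 0.017 m and angle between the x axis of driver_red_center and the x axis of lane_red_in, either way round below 0.35 rad and linear speed of each of driver_red, driver_yellow, driver_blue, driver_green below 0.02 m/s and angular speed of each of driver_red, driver_yellow, driver_blue, driver_green below 0.2 rad/s and x of driver_yellow_center in the frame of lane_yellow_in between -0.013 and 0.013 m and y of driver_yellow_center in the frame of lane_yellow_in between -0.015 and 0.015 m and z of driver_yellow_center in the frame of lane_yellow_in between 0.009 and 0.017 m and angle between the x axis of driver_yellow_center and the x axis of lane_yellow_in, either way round below 0.35 rad and x of driver_blue_center in the frame of lane_blue_in between -0.013 and 0.013 m and y of driver_blue_center in the frame of lane_blue_in between -0.015 and 0.015 m and z of driver_blue_center in the frame of lane_blue_in between 0.009 and 0.017 m and angle between the x axis of driver_blue_center and the x axis of lane_blue_in, either way round below 0.35 rad and x of driver_green_center in the frame of lane_green_in between -0.013 and 0.013 m and y of driver_green_center in the frame of lane_green_in between -0.015 and 0.015 m and z of driver_green_center in the frame of lane_green_in between 0.009 and 0.017 m and angle between the x axis of driver_green_center and the x axis of lane_green_in, either way round below 0.35 rad and distance of each of scraper_red_center, scraper_yellow_center from where it was at the start of the episode below 0.025 m); the robot touches nothing.
It fails at once if the red scraper is picked up or pushed away (moved more than 40 mm) (distance of scraper_red_center from where it was at the start of the episode above 0.04 m).
It fails at once if the yellow scraper is picked up or pushed away (moved more than 40 mm) (distance of scraper_yellow_center from where it was at the start of the episode above 0.04 m).
It also fails if it takes over 109 s, if anything falls off the work surface, if the arm or the gripper's body presses on something with over 40 N, if the wrist force passes 120 N, or if a joint passes its speed limit or range.

## Robot

A 6-joint arm with a two-finger parallel gripper is mounted at the origin on the work surface. World frame = base frame: x ahead of the robot, y to its left, z up, the work surface at z = 0. Lengths are in m, angles in degrees, forces in N, time in s.
With the tool pointing down it reaches from about 0.4 to 0.825 m from the base axis. Payload 7 kg.
Tool frame: the origin (TCP) lies at the very end of the fingers, on their centre line; the grasp point (between the pads) lies 19 mm behind it (ctrl.grip_point_offset is the distance from the TCP to the grasp point, in m); x points along the fingers, z is the direction in which the jaws open and shut, and the axes are right-handed (so a half turn about x gives the same grasp; the last joint's range is limited). The gripper opens to 88 mm and grips with 3 to 60 N. Pads are 19 mm wide; open, the fingers measure 130 mm over their backs; the gripper's body (78 mm by 193 mm) begins 47 mm behind the grasp point.
Start: joints at [-46.92, 20.546, 0.682, 0, -70.136, -16.507], TCP at [0.302, -0.604, 0.227] pointing down, gripper open.
Joint ranges: [-176.03, 176.03], [-82.01, 121.73], [-58.28, 71.71], [-173.87, 95.51], [-174.79, -0.11], [-173.66, 173.66]. Speed limits (degrees/s): [136.94, 136.94, 172.46, 180, 180, 180].

## Interface

Orientations are given as [roll, pitch, yaw] about the fixed x, y, z axes, in that order (R = Rz(yaw) Ry(pitch) Rx(roll)).
In Python, from plant import get_obs, snapshot, calibration, close_job, ctrl gives the robot as it stands.
- The arm moves only by the tool move_arm, never from a script. Its argument "commands" is a list that holds one entry, the list of rows, each a list of 4 numbers: the shift along the tool's x, y, z in cm, then the turn about the tool's x in rad. In form: [[[dx, dy, dz, spin], ...]]. A call has 1 to 8 rows; each row shifts and turns the commanded pose from where the row before left it, along the tool's axes as they then stand; what a row does not reach is not made up. A row lasts 1/10 s, in which the tool goes at most 50 mm and 8.59 degrees, less where a joint would pass 70% of its speed; a pose out of reach is approached as far as the arm can. A call with a gripper value outside its range is refused whole. "jaw" is the finger opening in cm, from 0 to 8.76, set as the call begins (left out, the last holds). The fingers move at their own pace and stop on an object; the grip force is fixed at half the most. Time passes only in rows, so rows that do not move let the fingers close. It gives the time, the measured TCP pose, the force and the opening at its end, in the units of the state.
- get_obs(): the state, without advancing time (a new reading comes with each control period).
- snapshot(name): name is "scene" or "top" or "wrist"; returns (picture, depth): 480x640x3 uint8, red, green, blue; 480x640 float32, m along the optical axis (not along the pixel's ray), 0 where there is no reading.
- calibration(name): a dict with "mtx" (3x3 intrinsics, pixels), "T" (4x4, takes a point from camera to world coordinates); the wrist camera has in their place "tool_from_camera" (4x4, takes a point from camera to tool coordinates, whose origin is the TCP and whose axes are the tool frame's). Camera axes: x right, y up, looking along -z (the intrinsics and any distortion apply to the point x, -y, -z); pixel columns grow to the right and rows downward; lengths in m; the calibration is good to about 2 mm. A picture is of the moment at which its call begins: read the wrist's pose just before it. calibration takes no time and is no camera call.
- close_job(): hands the job in, once; it reports no verdict.
The state is a dict: "clock": time; "joint_pos": joint angles; "qvel": joint speeds; "tau": joint torques, N m; "tool_pos": TCP position; "orientation": TCP orientation; "force": force on the tool from outside, world axes, zero at the start; "moment": the same for the moment, N m; "opening": finger opening in m.
Only numpy, scipy, OpenCV 4.12 (cv2) and the standard library are available. Lean on these libraries where they do the work, as an engineer would, in place of code of your own. Each camera call takes 0.05 s, during which the arm holds its last target. There are 200 camera calls.

## Working session

There is one attempt and no reset: what is moved stays moved. The work goes in short steps, Python scripts to look and compute and a tool call to move; the robot and the scene stay as the last step left them, time stands still between calls to the robot, and variables do not carry over. Pictures are saved under pics/ and viewed, about 12 in all and at most 16, crops included, and the job is handed in when it is done.

Besides the shell and the picture viewer there is one more tool, called after "Emit:" as name(argument=value, ...) on one line, values as JSON. move_arm: Moves the arm, as the interface text tells. Its arguments: {"type":"object","properties":{"commands":{"type":"array"},"jaw":{"type":"number"}},"required":["commands"]}

```bash
mkdir -p pics; ls; python3 - <<'E'
from plant import *
import cv2,numpy as np
s=get_obs();print({k:np.round(v,3) for k,v in s.items()})
for n in("top","scene"):
    p,d=snapshot(n);cv2.imwrite(f"pics/{n}0.png",p[:,:,::-1]);np.savez(f"{n}0.npz",p=p,d=d);print(n,calibration(n))
E
```

```text
pics
{'clock': np.float64(0.0), 'joint_pos': array([-4.6918e+01,  2.0591e+01,  6.3300e-01, -2.0000e-02, -7.0135e+01,
       -1.6505e+01]), 'qvel': array([-0.011,  0.077, -0.065, -0.003,  0.05 , -0.039]), 'tau': array([ 1.0000e-03, -5.8272e+01,  2.9306e+01,  6.9970e+00,  7.0000e-03,
       -0.0000e+00]), 'tool_pos': array([ 0.302, -0.603,  0.226]), 'orientation': array([  5.079,  89.906, 121.649]), 'force': array([-0.246,  0.041, -0.219]), 'moment': array([0.016, 0.01 , 0.027]), 'opening': np.float64(0.088)}
top {'mtx': array([[473.51976023,   0.        , 316.14923559],
       [  0.        , 473.51976023, 236.98650501],
       [  0.        ,   0.        ,   1.        ]]), 'T': array([[ 0.01571457,  0.99461119, -0.10247745,  0.4096119 ],
       [-0.99985575,  0.01497087, -0.0080223 ,  0.01248694],
       [-0.00644489,  0.10258873,  0.99470298,  1.11824326],
       [ 0.        ,  0.        ,  0.        ,  1.        ]])}
scene {'mtx': array([[499.81373967,   0.        , 314.77209778],
       [  0.        , 499.81373967, 235.47663806],
       [  0.        ,   0.        ,   1.        ]]), 'T': array([[-0.39856031, -0.73539597,  0.54803507,  1.05411045],
       [ 0.91698714, -0.30854044,  0.25285842,  0.24559381],
       [-0.01686008,  0.60332044,  0.79732063,  0.80499206],
       [ 0.        ,  0.        ,  0.        ,  1.        ]])}
```

View pics/top0.png

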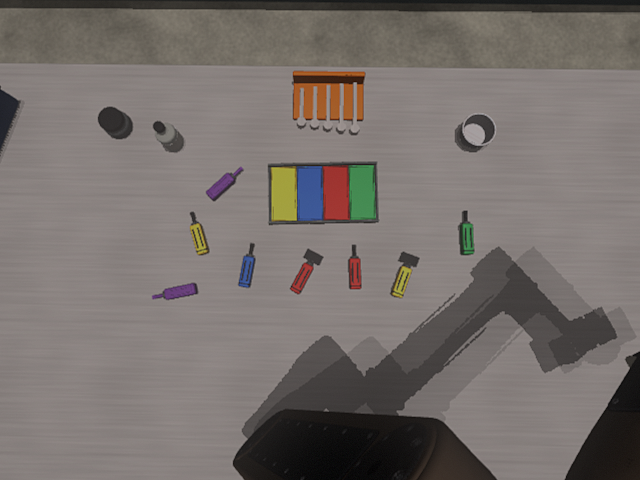

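The view from above shows drivers (thin shank) at yellow (199,234), blue (247,266), red (355,268) and green (466,233). The scrapers (wide blade) are red (305,272) and yellow (404,276), and there are purple decoys at (225,183) and (177,292). The lanes, left to right, are yellow, blue, red, green. I'll measure next and confirm with an enlarged crop.

```bash
cat > h.py <<'E'
import numpy as np,cv2
from plant import *
def world(name,d,T=None):
    c=calibration(name);K=c["mtx"];T=c["T"] if T is None else T
    v,u=np.mgrid[:480,:640]
    P=np.stack([(u-K[0,2])/K[0,0]*d,-(v-K[1,2])/K[1,1]*d,-d,np.ones_like(d)],-1)@T.T
    return P[...,:3]
def rect(pts):
    (c,(w,h),a)=cv2.minAreaRect(pts.astype(np.float32)*1000)
    b=cv2.boxPoints((c,(w,h),a));e1=b[1]-b[0];e2=b[2]-b[1]
    e=e1 if np.linalg.norm(e1)>np.linalg.norm(e2) else e2
    return np.round(np.array(c),1),np.round(sorted((w,h)),1),round(np.degrees(np.arctan2(e[1],e[0]))%180,1)
E
python3 - <<'E'
from h import *
z=np.load("top0.npz");P=world("top",z["d"]);p=z["p"]
print("bench z",[np.round(P[r,c],4) for r,c in((330,200),(200,430),(290,330))])
hsv=cv2.cvtColor(p,cv2.COLOR_RGB2HSV)
for n,(u,v) in dict(yel=(199,234),blu=(247,266),red=(355,268),grn=(466,233),sred=(305,272),syel=(404,276)).items():
    m=np.zeros((480,640),bool);m[v-30:v+31,u-26:u+27]=1
    zz=P[...,2]
    col=m&(hsv[...,1]>110)&(hsv[...,2]>50); dark=m&(p.max(2)<60)
    hi=m&(zz>0.009+np.median(zz[m]))
    print(n,"hi",rect(P[hi][:,:2]),"col",rect(P[col][:,:2]),P[col].mean(0).round(4),"top z",np.median(zz[col]).round(4))
for n,u in dict(y=284,b=310,r=336,g=362).items():
    print(n,P[193,u].round(4))
m=np.zeros((480,640),np.uint8);m[150:235,260:385]=1
for n,(lo,hi) in dict(y=(22,35),b=(100,130),r=(0,8),g=(45,85)).items():
    k=(m>0)&(hsv[...,0]>=lo)&(hsv[...,0]<=hi)&(hsv[...,1]>110)&(p.max(2)>60)
    k=cv2.morphologyEx(k.astype(np.uint8),cv2.MORPH_OPEN,np.ones((5,5)))>0
    print(n,rect(P[k][:,:2]),np.median(P[k],0).round(4))
cv2.imwrite("pics/crop.png",cv2.resize(p[150:305,140:490,::-1],None,fx=2.28,fy=2.28,interpolation=cv2.INTER_CUBIC))
c=calibration("wrist");print(c)
E
```

```text
bench z [array([0.303 , 0.2884, 0.0013]), array([ 0.6181, -0.2496, -0.0019]), array([ 0.4003, -0.0129,  0.0014])]
yel hi (array([462.1, 184.5]), array([ 78.8, 350.9]), np.float32(60.4)) col (array([454.8, 176.5]), array([ 64.8, 334.1]), np.float32(63.6)) [0.5139 0.294  0.0285] top z 0.0255
blu hi (array([418.1, 119. ]), array([ 99.3, 189.2]), np.float32(57.7)) col (array([442.4, 105.4]), array([ 69.2, 184.8]), np.float32(90.9)) [0.4413 0.1808 0.0301] top z 0.0257
red hi (array([457.6, -36.3]), array([ 96.1, 102.8]), np.float32(179.1)) col (array([440.4, -69. ]), array([24.3, 69.5]), np.float32(2.4)) [ 0.4403 -0.0682  0.0252] top z 0.0259
grn hi (array([ 459.8, -182.1]), array([ 96.8, 390.1]), np.float32(118.4)) col (array([ 524.1, -328.8]), array([22.9, 68. ]), np.float32(1.7)) [ 0.5246 -0.3285  0.0267] top z 0.0266
sred hi (array([438. ,  33.6]), array([ 60.1, 105.2]), np.float32(158.6)) col (array([426.1,  53.8]), array([61.4, 64.3]), np.float32(111.9)) [0.4273 0.0536 0.0298] top z 0.0261
syel hi (array([ 413.5, -116.6]), array([ 95.3, 240.1]), np.float32(113.4)) col (array([402.7,
[... 388 characters left out ...]
3.8, -22.6]), array([ 65.3, 289.5]), np.float32(179.0)) [ 0.632  -0.0234  0.0079]
g (array([550.5, -65.1]), array([ 86.3, 309.9]), np.float32(166.7)) [ 0.6332 -0.084   0.008 ]
{'mtx': array([[402.44500005,   0.        , 323.61903558],
       [  0.        , 402.44500005, 236.70323957],
       [  0.        ,   0.        ,   1.        ]]), 'tool_from_camera': array([[-1.04416864e-03,  2.99479002e-01, -9.54102320e-01,
        -1.57448437e-01],
       [ 9.24066133e-04,  9.54102722e-01,  2.99478116e-01,
         8.04419375e-02],
       [ 9.99999028e-01, -5.68947985e-04, -1.27298254e-03,
        -2.38768284e-04],
       [ 0.00000000e+00,  0.00000000e+00,  0.00000000e+00,
         1.00000000e+00]])}
```

View pics/crop.png

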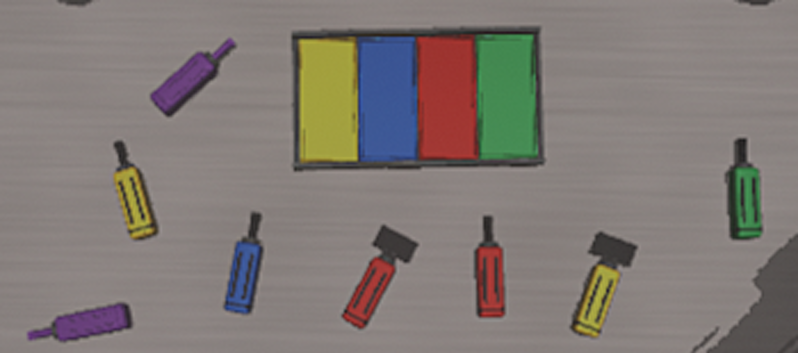

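The crop confirms it: the four thin-shank tools are the drivers, and the red and yellow tools with black blades are the scrapers. Missing depth pixels spoil the rectangles, so I'll intersect pixel rays with planes instead.

```bash
cat >> h.py <<'E'
def plane(name,uv,z,T=None):
    c=calibration(name);K=c["mtx"];T=c["T"] if T is None else T
    uv=np.asarray(uv,float).reshape(-1,2)
    r=np.c_[(uv[:,0]-K[0,2])/K[0,0],-(uv[:,1]-K[1,2])/K[1,1],-np.ones(len(uv))]@T[:3,:3].T
    return (T[:3,3]+r*((z-T[2,3])/r[:,2])[:,None])[:,:2]
HUE=dict(y=(20,36),b=(100,130),r=(0,8),g=(45,85))
def blobs(name,p,col,z,T=None,amin=120):
    h=cv2.cvtColor(p,cv2.COLOR_RGB2HSV);lo,hi=HUE[col]
    k=((h[...,0]>=lo)&(h[...,0]<=hi)&(h[...,1]>100)&(h[...,2]>40)).astype(np.uint8)
    n,l,s,c=cv2.connectedComponentsWithStats(k)
    for i in range(1,n):
        if s[i,4]>amin:
            v,u=np.nonzero(l==i)
            yield c[i].round(),s[i,4],rect(plane(name,np.c_[u,v],z,T))
def pca(pts):
    w,V=np.linalg.eigh(np.cov(pts.T));return V[:,1]
def wristT():
    from scipy.spatial.transform import Rotation as R
    s=get_obs();T=np.eye(4);T[:3,:3]=R.from_euler("xyz",s["orientation"],degrees=True).as_matrix();T[:3,3]=s["tool_pos"]
    return T,T@calibration("wrist")["tool_from_camera"]
E
python3 - <<'E'
from h import *
p=np.load("top0.npz")["p"]
for c in "ybrg":
    for b in blobs("top",p,c,0.024): print(c,*b, "| z=8:" if b[1]>1000 else "")
    for b in blobs("top",p,c,0.008,amin=1000): print("  lane",*b)
T,_=wristT();print(T.round(3))
# handle-end pixels and shank tips, plane z=.013 for tip
for n,u in dict(y=(193,212),b=(252,244),r=(354.5,245.5),g=(464.5,211.5)).items(): print(n,plane("top",u,.015).round(4))
E
```

```text
y [284. 193.] 1399 (array([624.3,  99.4]), array([ 59. , 130.6]), np.float32(1.5)) | z=8:
y [198. 239.] 296 (array([514.3, 295.3]), array([26.6, 72.3]), np.float32(19.8)) 
y [401. 281.] 306 (array([ 422.6, -175.9]), array([26.4, 71.7]), np.float32(160.2)) 
  lane [284. 193.] 1399 (array([627.4, 100.7]), array([ 59.8, 132.5]), np.float32(1.5))
b [309. 193.] 1403 (array([626.3,  38.5]), array([ 58.8, 128.8]), np.float32(1.1)) | z=8:
b [246. 271.] 270 (array([440.9, 181.8]), array([25. , 69.9]), np.float32(170.5)) 
  lane [309. 193.] 1403 (array([629.5,  38.8]), array([ 59.7, 130.7]), np.float32(1.1))
r [336. 192.] 1393 (array([629.5, -23.4]), array([ 60.7, 128.6]), np.float32(0.8)) | z=8:
r [354. 273.] 304 (array([440.4, -68.4]), array([25.4, 69.1]), np.float32(0.5)) 
r [301. 278.] 293 (array([427.7,  53.8]), array([25. , 71.7]), np.float32(153.1)) 
  lane [336. 192.] 1393 (array([632.7, -23.9]), array([ 61.6, 130.5]), np.float32(0.8))
g [362. 192.] 1388 (array([630.6, -83.8]), array([ 60.2, 129.1]), np.float32(1.9)) | z=8:
g [467. 236.] 208 (array([ 528.8, -329.1]), array([23.9, 58.6]), np.float32(1.7)) 
  lane [362. 192.] 1388 (array([633.9, -85.2]), array([ 61.1, 130.9]), np.float32(1.9))
[[-0.001 -0.894 -0.447  0.302]
 [ 0.001 -0.447  0.894 -0.603]
 [-1.     0.     0.001  0.226]
 [ 0.     0.     0.     1.   ]]
y [[0.5781 0.3128]]
b [[0.5045 0.1713]]
r [[ 0.5046 -0.0685]]
g [[ 0.5887 -0.3263]]
```

```bash
cat > go.py <<'E'
import sys
from h import *
x,y,z,head=map(float,sys.argv[1:5])   # target TCP (m), driver/lane yaw (deg)
T,_=wristT();R=T[:3,:3]
cur=np.degrees(np.arctan2(R[1,2],R[0,2]))-90
spin=-(head-cur);spin=(spin+90)%180-90
a=np.radians(cur-spin+90)
Z=np.array([np.cos(a),np.sin(a),0]);X=np.array([0,0,-1.]);Y=np.cross(Z,X)
d=np.array([x,y,z])-T[:3,3]
s=get_obs();print("t",s["clock"].round(2),"tcp",T[:3,3].round(4),"head",cur.round(2),"tilt",R[2].round(3),"open",s["opening"].round(4))
print("spin rad",np.radians(spin).round(3),"then cm",(100*np.array([d@X,d@Y,d@Z])).round(2))
E
python3 go.py 0.538 -0.329 0.12 1.7
```

```text
Traceback (most recent call last):
  File "go.py", line 10, in <module>
    s=get_obs();print("t",s["clock"].round(2),"tcp",T[:3,3].round(4),"head",cur.round(2),"tilt",R[2].round(3),"open",s["opening"].round(4))
                          ^^^^^^^^^^^^^^^^
AttributeError: 'float' object has no attribute 'round'
```

```bash
sed -i 's/s\["clock"\].round(2)/round(float(s["clock"]),2)/;s/s\["opening"\].round(4)/round(float(s["opening"]),4)/' go.py
python3 go.py 0.538 -0.329 0.12 1.7
```

```text
t 0.1 tcp [ 0.3018 -0.6033  0.2257] head 26.57 tilt [-1.     0.     0.001] open 0.0875
spin rad 0.434 then cm [ 10.57 -24.43  26.72]
```

Emit:
move_arm(commands=[[[1,0,0,0.145],[1,0,0,0.145],[1,0,0,0.144],[1,-2.8,3.1,0],[1,-2.8,3.1,0],[1,-2.8,3.1,0],[1,-2.8,3.1,0],[1,-2.8,3.1,0]]], jaw=6)

```text
clock: 0.9
tool_pos: [0.4379, -0.4431, 0.1459]
orientation: [52.3, 90.0, 144.0]
force: [1.0, -0.7, -0.0]
opening: 0.0599
```

Emit:
move_arm(commands=[[[1,-2.6,2.8,0],[0.8,-2.6,2.8,0],[0.8,-2.6,2.8,0],[0,-2.6,2.8,0],[0,0,0,0],[0,0,0,0]]])

```text
clock: 1.5
tool_pos: [0.5382, -0.3285, 0.12]
orientation: [68.8, 89.9, 160.6]
force: [-0.5, 0.2, 0.4]
opening: 0.06
```

```bash
cat > look.py <<'E'
import sys
from h import *
col,z,name=sys.argv[1],float(sys.argv[2]),sys.argv[3]
T,C=wristT();p,d=snapshot("wrist");cv2.imwrite(f"pics/{name}.png",p[:,:,::-1])
print("tcp",T[:3,3].round(4))
for b in blobs("wrist",p,col,z,C,1500): print(*b)
E
python3 look.py g 0.024 wg0; python3 go.py 0.538 -0.329 0.12 1.7
```

```text
tcp [ 0.5382 -0.3285  0.12  ]
[325. 222.] 3000 (array([ 528.5, -327.1]), array([25.4, 61.9]), np.float32(1.1))
t 1.55 tcp [ 0.5377 -0.3292  0.1202] head 1.75 tilt [-1.     0.001  0.   ] open 0.0599
spin rad 0.001 then cm [ 0.02 -0.03  0.02]
```

View pics/wg0.png

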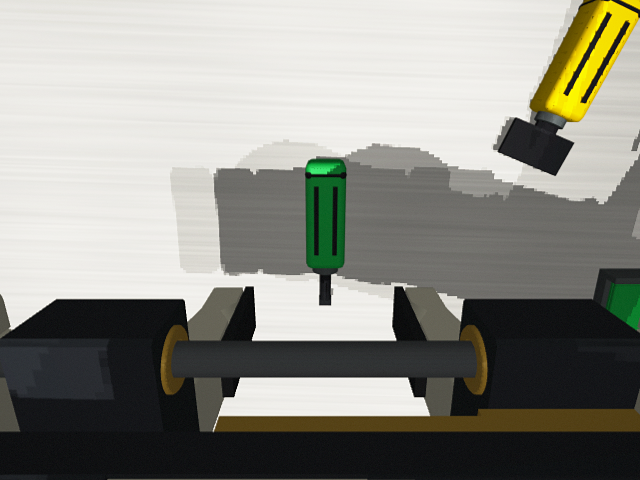

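The wrist view shows the green driver upright at (325,222), shank downward at (325,290), between the open jaws. Its centre estimate agrees with the top view to within 2 mm, so I'm descending to grip.

Emit:
move_arm(commands=[[[3,-0.1,0.15,0],[3,0,0,0],[3,0,0,0],[1.5,0,0,0],[0.9,0,0,0],[0,0,0,0]]])

```text
clock: 2.15
tool_pos: [0.5375, -0.3286, 0.0055]
orientation: [72.9, 89.9, 164.6]
force: [-0.2, 0.3, -0.5]
opening: 0.0599
```

Emit:
move_arm(commands=[[[0,0,0,0],[0,0,0,0],[0,0,0,0],[0,0,0,0],[0,0,0,0],[0,0,0,0]]], jaw=2)

```text
clock: 2.75
tool_pos: [0.5391, -0.328, 0.007]
orientation: [-111.6, 90.0, -19.9]
force: [-0.7, 1.6, 4.1]
opening: 0.0257
```

Emit:
move_arm(commands=[[[-2,0,0,0],[-3,0,0,0],[-3,0,0,0],[0,0,0,0]]])

```text
clock: 3.15
tool_pos: [0.5414, -0.329, 0.0911]
orientation: [-114.2, 89.6, -22.5]
force: [0.0, -1.3, -0.3]
opening: 0.026
```

```bash
python3 look.py g 0.1 wg1;python3 go.py 0.634 -0.085 0.086 1.7
```

```text
tcp [ 0.5414 -0.329   0.0911]
[324. 204.] 1968 (array([ 494.5, -329.9]), array([11.6, 26.6]), np.float32(91.8))
[324. 280.] 6276 (array([ 527.5, -328.9]), array([26.9, 51.2]), np.float32(1.8))
t 3.2 tcp [ 0.5403 -0.3284  0.0889] head 1.72 tilt [-1.    -0.004 -0.001] open 0.0258
spin rad 0.0 then cm [  0.29 -10.09  24.05]
```

Emit:
move_arm(commands=[[[0,-1.7,4,0],[0,-1.7,4,0],[0,-1.7,4,0],[0,-1.7,4,0],[0,-1.7,4,0],[0,-1.6,4,0],[0,0,0,0],[0,0,0,0]]])

```text
clock: 4.0
tool_pos: [0.6321, -0.0839, 0.0852]
orientation: [89.7, 89.9, -178.5]
force: [0.4, -0.4, -0.8]
opening: 0.0255
```

```bash
python3 look.py r 0.008 wg2;python3 go.py 0.634 -0.085 0.0135 1.7
```

```text
tcp [ 0.6321 -0.0839  0.0852]
[427. 217.] 15526 (array([615.5, -22.1]), array([60.6, 99. ]), np.float32(1.9))
t 4.05 tcp [ 0.6318 -0.0849  0.0854] head 1.75 tilt [-1.     0.002 -0.   ] open 0.0261
spin rad 0.001 then cm [ 7.19 -0.22 -0.02]
```

View pics/wg2.png

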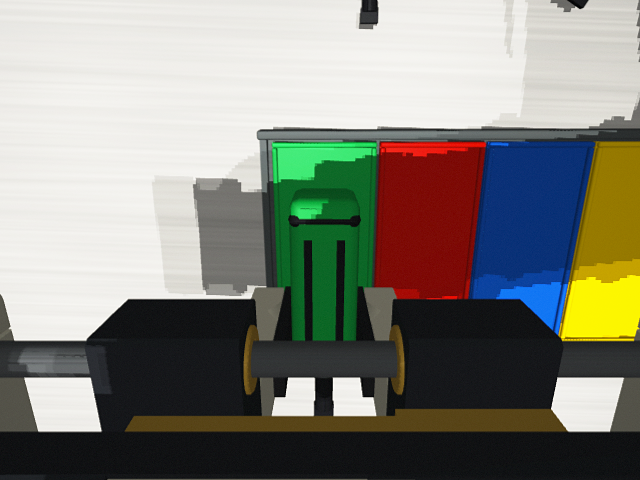

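The green driver is held over the green lane: the handle is at columns 290–360 and the lane at 272–377. The red lane position agrees with the top view to within 2 mm. Lowering.

Emit:
move_arm(commands=[[[3,-0.1,0,0],[2.5,0,0,0],[1,0,0,0],[0.6,0,0,0],[0,0,0,0],[0,0,0,0]]])

```text
clock: 4.65
tool_pos: [0.6343, -0.0854, 0.0165]
orientation: [-90.3, 89.9, 1.4]
force: [-0.5, 0.3, 0.3]
opening: 0.0259
```

Emit:
move_arm(commands=[[[0,0,0,0],[0,0,0,0],[0,0,0,0],[-1,0,0,0],[-3,0,0,0],[-4,0,0,0],[0,0,0,0],[0,0,0,0]]], jaw=4.2)

```text
clock: 5.45
tool_pos: [0.6345, -0.0849, 0.0978]
orientation: [-82.4, 89.8, 9.3]
force: [0.3, 0.6, -0.5]
opening: 0.042
```

```bash
python3 look.py g 0.03 wg3;python3 go.py 0.456 -0.068 0.12 0.5
```

```text
tcp [ 0.6345 -0.0849  0.0978]
[326. 228.] 16882 (array([626.5, -83.2]), array([ 54.8, 119.3]), np.float32(2.0))
t 5.5 tcp [ 0.6337 -0.0849  0.0964] head 1.7 tilt [-1.    -0.001  0.   ] open 0.0423
spin rad 0.021 then cm [-2.36 17.75  1.85]
```

View pics/wg3.png

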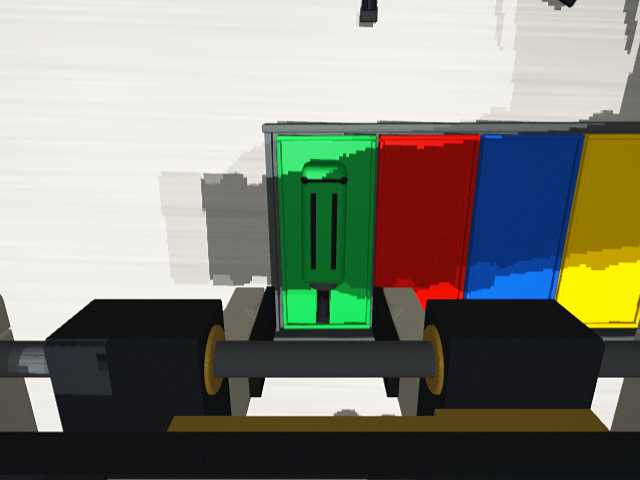

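Green lies in its lane: handle at rows 160–290, shank tip at (323,323), lane ends at rows 136 and 328. I'll compute its lengthwise offset, then go on to red.

```bash
python3 - <<'E'
from h import *
T,C=wristT()
f=lambda u,v,z:(plane("wrist",(u,v),z,C)[0]*1000).round(1)
print("handle end",f(324,160,.028),"tip",f(323,323,.016),"lane ends",f(326,136,.008),f(326,328,.008),"lane sides",f(277,230,.008),f(376,230,.008),"handle sides",f(302,230,.03),f(346,230,.03))
E
```

```text
handle end [579.5 -85.9] tip [687.9 -83.2] lane ends [567.7 -85. ] [696.2 -80.8] lane sides [ 626.8 -114.3] [624.9 -51.3] handle sides [619.7 -97.4] [619.  -71.9]
```

Emit:
move_arm(commands=[[[0,3.5,0.4,0.021],[0,4,0.4,0],[0,4,0.4,0],[-0.8,4,0.4,0],[-0.8,2.3,0.2,0],[-0.8,0,0,0],[0,0,0,0],[0,0,0,0]]], jaw=6)

```text
clock: 6.3
tool_pos: [0.4562, -0.0693, 0.1194]
orientation: [-87.8, 90.0, 2.7]
force: [0.8, 0.8, -0.4]
opening: 0.0599
```

```bash
python3 look.py r 0.024 wr0;python3 go.py 0.456 -0.068 0.006 0.5
```

```text
tcp [ 0.4562 -0.0693  0.1194]
[509. 197.] 4333 (array([428.9,  50. ]), array([34.3, 63. ]), np.float32(152.7))
[327. 218.] 3008 (array([443.9, -66.6]), array([25.8, 62. ]), np.float32(2.6))
[378. 397.] 2798 (array([580.4, -24.6]), array([34.2, 57.1]), np.float32(90.5))
t 6.35 tcp [ 0.456  -0.0694  0.1191] head 0.49 tilt [-1.     0.001 -0.   ] open 0.06
spin rad -0.0 then cm [11.31 -0.    0.14]
```

Green is within about 2 mm of its lane centre. Now gripping red.

Emit:
move_arm(commands=[[[3,0,0.25,-0.017],[3,0,0,0],[3,0,0,0],[1.5,0,0,0],[0.8,0,0,0],[0,0,0,0]]])

```text
clock: 6.95
tool_pos: [0.4548, -0.0672, 0.0051]
orientation: [104.6, 89.8, -164.0]
force: [-0.5, -0.2, 0.6]
opening: 0.0599
```

Emit:
move_arm(commands=[[[0,0,0,0],[0,0,0,0],[0,0,0,0],[0,0,0,0],[0,0,0,0],[0,0,0,0]]], jaw=2)

```text
clock: 7.55
tool_pos: [0.4557, -0.0668, 0.007]
orientation: [-78.9, 90.0, 12.6]
force: [-0.3, 0.5, 5.4]
opening: 0.0258
```

Emit:
move_arm(commands=[[[-2,0,0,0],[-3,0,0,0],[-3,0,0,0],[0,0,0,0]]])

```text
clock: 7.95
tool_pos: [0.4578, -0.0664, 0.0901]
orientation: [-81.6, 89.6, 9.9]
force: [0.7, 1.0, -1.3]
opening: 0.0257
```

```bash
python3 go.py 0.632 -0.0225 0.086 1.7
```

```text
t 7.95 tcp [ 0.4578 -0.0664  0.0901] head 1.52 tilt [-1.    -0.007  0.001] open 0.0257
spin rad -0.003 then cm [  0.41 -17.54   3.87]
```

Emit:
move_arm(commands=[[[0,-3.5,0.8,0],[0,-4,0.9,0],[0,-4,0.9,0],[0,-4,0.9,0],[0,-2.1,0.4,0],[0,0,0,0],[0,0,0,0]]])

```text
clock: 8.65
tool_pos: [0.6295, -0.0234, 0.0851]
orientation: [94.0, 89.9, -174.6]
force: [-0.9, -0.5, -1.4]
opening: 0.0255
```

```bash
python3 go.py 0.632 -0.0225 0.0145 1.7
```

```text
t 8.65 tcp [ 0.6295 -0.0234  0.0851] head 1.46 tilt [-1.     0.002 -0.   ] open 0.0255
spin rad -0.004 then cm [ 7.06 -0.25  0.08]
```

Emit:
move_arm(commands=[[[3,-0.2,0,0],[2.5,0,0,0],[1,0,0,0],[0.6,0,0,0],[0,0,0,0],[0,0,0,0]]])

```text
clock: 9.25
tool_pos: [0.6329, -0.0232, 0.0166]
orientation: [-84.7, 89.9, 6.8]
force: [-0.5, -0.1, -0.4]
opening: 0.0259
```

Emit:
move_arm(commands=[[[0,0,0,0],[0,0,0,0],[0,0,0,0],[-1,0,0,0],[-3,0,0,0],[-4,0,0,0],[0,0,0,0],[0,0,0,0]]], jaw=4.2)

```text
clock: 10.05
tool_pos: [0.6332, -0.0231, 0.0977]
orientation: [-76.3, 89.8, 15.1]
force: [-0.1, -0.2, 0.0]
opening: 0.0417
```

```bash
python3 look.py r 0.03 wr3;python3 go.py 0.4567 0.1792 0.12 -8.5
```

```text
tcp [ 0.6332 -0.0231  0.0977]
[326. 226.] 16855 (array([624.4, -21.2]), array([ 54.8, 119.6]), np.float32(2.0))
t 10.1 tcp [ 0.6323 -0.0232  0.0963] head 1.47 tilt [-1.    -0.001  0.001] open 0.0421
spin rad 0.174 then cm [-2.37 20.36 17.42]
```

View pics/wr3.png

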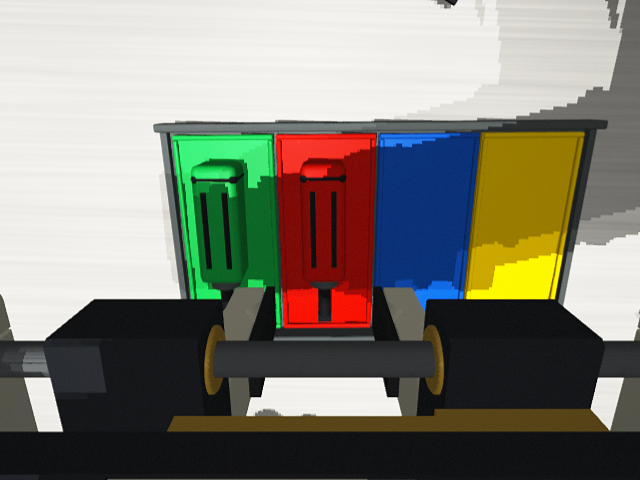

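Red sits mid-lane at (324,230) and green at (218,225) is undisturbed. Next is blue.

Emit:
move_arm(commands=[[[-1.2,0,0,0.087],[-1.2,0,0,0.087],[0,3.4,2.9,0],[0,3.4,2.9,0],[0,3.4,2.9,0],[0,3.4,2.9,0],[0,3.4,2.9,0],[0,3.4,2.9,0]]], jaw=6)

```text
clock: 10.9
tool_pos: [0.4544, 0.1795, 0.1188]
orientation: [139.1, 89.9, -139.4]
force: [0.7, 1.5, -0.2]
opening: 0.0599
```

Emit:
move_arm(commands=[[[0,0,0,0],[0,0,0,0]]])

```text
clock: 11.1
tool_pos: [0.4553, 0.1796, 0.1192]
orientation: [140.1, 89.9, -138.2]
force: [0.2, -0.2, 0.1]
opening: 0.06
```

```bash
python3 look.py b 0.024 wb0;python3 go.py 0.4567 0.1792 0.006 -8.5
```

```text
tcp [0.4553 0.1796 0.1192]
[327. 221.] 3081 (array([445.2, 184.3]), array([25.6, 61.6]), np.float32(171.1))
t 11.15 tcp [0.4559 0.1789 0.1192] head -8.42 tilt [-1.     0.001 -0.001] open 0.06
spin rad 0.001 then cm [11.32 -0.07  0.04]
```

Emit:
move_arm(commands=[[[3,0,0.25,0],[3,0,0,0],[3,0,0,0],[1.5,0,0,0],[0.8,0,0,0],[0,0,0,0]]])

```text
clock: 11.75
tool_pos: [0.4566, 0.18, 0.0054]
orientation: [143.4, 89.8, -135.2]
force: [0.1, -0.2, 0.5]
opening: 0.06
```

Emit:
move_arm(commands=[[[0,0,0,0],[0,0,0,0],[0,0,0,0],[0,0,0,0],[0,0,0,0],[0,0,0,0]]], jaw=2)

```text
clock: 12.35
tool_pos: [0.4568, 0.1816, 0.007]
orientation: [-44.2, 90.0, 37.4]
force: [-1.1, -0.6, 4.4]
opening: 0.0258
```

Emit:
move_arm(commands=[[[-2,0,0,0],[-3,0,0,0],[-3,0,0,0],[0,0,0,0]]])

```text
clock: 12.75
tool_pos: [0.4586, 0.183, 0.0902]
orientation: [-43.3, 89.6, 38.2]
force: [-0.0, -0.6, -1.2]
opening: 0.0258
```

```bash
python3 go.py 0.6305 0.0395 0.086 1.7
```

```text
t 12.75 tcp [0.4586 0.183  0.0902] head -8.45 tilt [-1.    -0.005  0.005] open 0.0258
spin rad -0.177 then cm [  0.42 -16.76 -14.85]
```

Emit:
move_arm(commands=[[[0,0,0,-0.0885],[0,0,0,-0.0885],[0,-2.8,-2.5,0],[0,-2.8,-2.5,0],[0,-2.8,-2.5,0],[0,-2.8,-2.4,0],[0,-2.8,-2.4,0],[0,-2.8,-2.4,0]]])

```text
clock: 13.55
tool_pos: [0.6293, 0.0381, 0.0855]
orientation: [96.3, 89.9, -172.0]
force: [0.6, 0.6, 0.5]
opening: 0.0255
```

Emit:
move_arm(commands=[[[0,0,0,0],[0,0,0,0]]])

```text
clock: 13.75
tool_pos: [0.6284, 0.0383, 0.0851]
orientation: [99.8, 89.9, -168.7]
force: [0.5, 0.4, -1.4]
opening: 0.0257
```

```bash
python3 go.py 0.6305 0.0395 0.0145 1.7
```

```text
t 13.75 tcp [0.6284 0.0383 0.0851] head 1.53 tilt [-1.     0.002 -0.   ] open 0.0257
spin rad -0.003 then cm [ 7.06 -0.22  0.11]
```

Emit:
move_arm(commands=[[[3,-0.1,0.1,0],[2.5,0,0,0],[1,0,0,0],[0.6,0,0,0],[0,0,0,0],[0,0,0,0]]])

```text
clock: 14.35
tool_pos: [0.6303, 0.0408, 0.0166]
orientation: [-79.6, 89.9, 12.1]
force: [0.8, -0.7, -0.2]
opening: 0.0259
```

Emit:
move_arm(commands=[[[0,0,0,0],[0,0,0,0],[0,0,0,0],[-1,0,0,0],[-3,0,0,0],[-4,0,0,0],[0,0,0,0],[0,0,0,0]]], jaw=4.2)

```text
clock: 15.15
tool_pos: [0.6306, 0.0406, 0.0977]
orientation: [-70.5, 89.8, 21.2]
force: [-0.6, 0.8, -0.5]
opening: 0.0418
```

```bash
python3 look.py b 0.03 wb3;python3 go.py 0.529 0.301 0.12 18
```

```text
tcp [0.6306 0.0406 0.0977]
[323. 227.] 16955 (array([622.3,  40.9]), array([ 54.9, 119.6]), np.float32(2.0))
t 15.2 tcp [0.6298 0.0404 0.0964] head 1.63 tilt [-1.    -0.001  0.001] open 0.0422
spin rad -0.286 then cm [-2.36  1.53 27.9 ]
```

View pics/wb3.png

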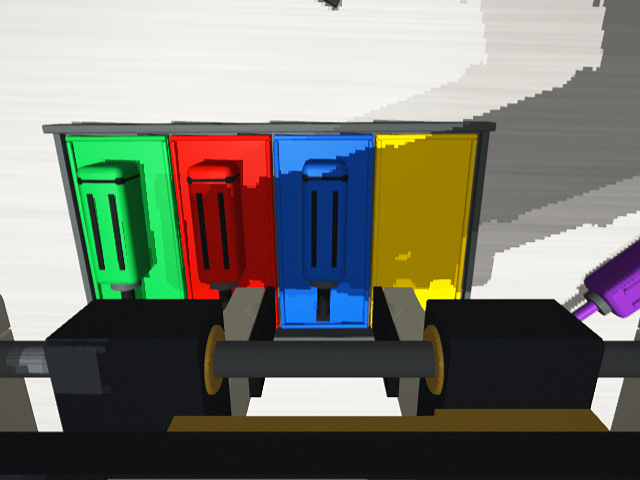

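Blue is placed well at (324,230). Next is yellow; the purple decoy lies to its right and gets left alone.

Emit:
move_arm(commands=[[[-1.2,0,0,-0.143],[-1.2,0,0,-0.143],[0,0.3,4.65,0],[0,0.3,4.65,0],[0,0.3,4.65,0],[0,0.2,4.65,0],[0,0.2,4.65,0],[0,0.2,4.65,0]]], jaw=6)

```text
clock: 16.0
tool_pos: [0.5277, 0.3021, 0.1187]
orientation: [116.5, 89.9, -135.5]
force: [1.0, 1.1, 0.7]
opening: 0.0599
```

Emit:
move_arm(commands=[[[0,0,0,0],[0,0,0,0]]])

```text
clock: 16.2
tool_pos: [0.528, 0.3016, 0.1185]
orientation: [116.1, 89.9, -135.7]
force: [0.3, 0.3, -0.4]
opening: 0.0601
```

```bash
python3 look.py y 0.024 wy0;python3 go.py 0.529 0.301 0.006 18
```

```text
tcp [0.528  0.3016 0.1185]
[325. 224.] 3129 (array([519. , 299.8]), array([25.7, 62.1]), np.float32(18.2))
[ 32. 252.] 8055 (array([608.3, 123.4]), array([ 45. , 105.5]), np.float32(4.8))
[450. 422.] 7595 (array([641.2, 422.6]), array([ 20.5, 327.9]), np.float32(108.2))
t 16.25 tcp [0.5284 0.3006 0.1186] head 18.09 tilt [-1.     0.002 -0.001] open 0.0597
spin rad 0.002 then cm [11.26 -0.06  0.02]
```

View pics/wy0.png

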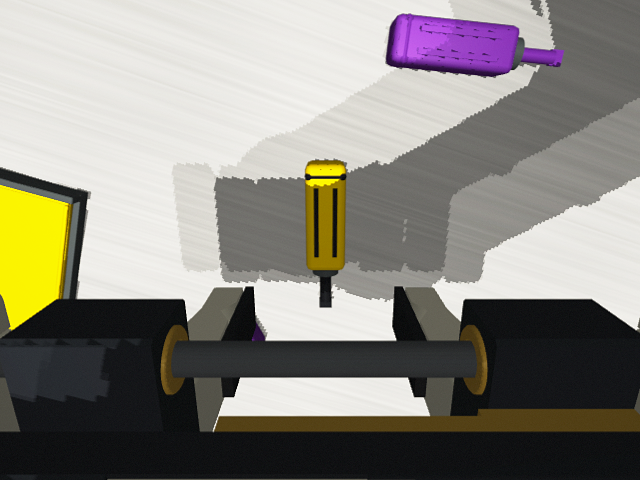

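The yellow driver is centred at (325,224), thin shank at (325,290), and neither purple decoy is in the fingers' path. Gripping.

Emit:
move_arm(commands=[[[3,-0.1,0.2,0],[3,0,0,0],[3,0,0,0],[1.5,0,0,0],[0.75,0,0,0],[0,0,0,0]]])

```text
clock: 16.85
tool_pos: [0.5294, 0.3016, 0.006]
orientation: [119.6, 89.9, -132.5]
force: [0.5, 0.3, 0.4]
opening: 0.06
```

Emit:
move_arm(commands=[[[0,0,0,0],[0,0,0,0],[0,0,0,0],[0,0,0,0],[0,0,0,0],[0,0,0,0]]], jaw=2)

```text
clock: 17.45
tool_pos: [0.5296, 0.3034, 0.0075]
orientation: [-67.4, 90.0, 40.7]
force: [-1.0, -0.1, 4.0]
opening: 0.0256
```

Emit:
move_arm(commands=[[[-2,0,0,0],[-3,0,0,0],[-3,0,0,0],[0,0,0,0]]])

```text
clock: 17.85
tool_pos: [0.5315, 0.305, 0.0914]
orientation: [-68.4, 89.6, 39.7]
force: [0.4, 0.4, -0.8]
opening: 0.0261
```

```bash
python3 go.py 0.6285 0.1015 0.086 1.7
```

```text
t 17.85 tcp [0.5315 0.305  0.0914] head 18.09 tilt [-1.    -0.006  0.003] open 0.0261
spin rad 0.286 then cm [  0.54  -9.09 -20.63]
```

Emit:
move_arm(commands=[[[0,0,0,0.143],[0,0,0,0.143],[0,-1.9,-4.1,0],[0,-1.9,-4.1,0],[0,-1.9,-4.1,0],[0,-1.9,-4.1,0],[0,-1.7,-4.1,0],[0,0,0,0]]])

```text
clock: 18.65
tool_pos: [0.6292, 0.0963, 0.0861]
orientation: [127.1, 89.9, -141.5]
force: [-1.0, 0.4, -0.4]
opening: 0.0257
```

Emit:
move_arm(commands=[[[0,0,0,0],[0,0,0,0]]])

```text
clock: 18.85
tool_pos: [0.6279, 0.1013, 0.0866]
orientation: [91.9, 90.0, -176.5]
force: [-0.9, 0.2, -0.1]
opening: 0.0259
```

```bash
python3 go.py 0.6285 0.1015 0.0145 1.7
```

```text
t 18.85 tcp [0.6279 0.1013 0.0866] head 1.65 tilt [-1.     0.001 -0.   ] open 0.0259
spin rad -0.001 then cm [ 7.21 -0.06  0.02]
```

Emit:
move_arm(commands=[[[3,0,0,0],[2.5,0,0,0],[1,0,0,0],[0.7,0,0,0],[0,0,0,0],[0,0,0,0]]])

```text
clock: 19.45
tool_pos: [0.6289, 0.1017, 0.0159]
orientation: [-73.2, 89.9, 18.5]
force: [-1.0, 0.3, 0.1]
opening: 0.0259
```

Emit:
move_arm(commands=[[[0,0,0,0],[0,0,0,0],[0,0,0,0],[-1,0,0,0],[-3,0,0,0],[-4,0,0,0],[-4,0,0,0],[-4,0,0,0]]], jaw=4.2)

```text
clock: 20.25
tool_pos: [0.6282, 0.1007, 0.1776]
orientation: [-80.3, 90.0, 11.3]
force: [1.0, 0.6, -0.4]
opening: 0.042
```

Emit:
move_arm(commands=[[[0,3,4,0],[0,3,4,0],[0,3,4,0],[0,3,4,0],[0,3,4,0],[0,0,4,0],[0,0,0,0],[0,0,0,0]]])

```text
clock: 21.05
tool_pos: [0.471, 0.3374, 0.1756]
orientation: [-42.2, 90.0, 49.5]
force: [-0.6, -0.4, -0.3]
opening: 0.0417
```

```bash
python3 - <<'E'
from h import *
p,d=snapshot("top")
cv2.imwrite("pics/end.png",cv2.resize(p[140:320,140:490,::-1],None,fx=2.28,fy=2.28,interpolation=cv2.INTER_CUBIC))
p0=np.load("top0.npz")["p"]
for c in "ry":
    for n,q in(("before",p0),("now",p)):
        for b in blobs("top",q,c,.024): print(c,n,*b)
q,_=snapshot("scene");cv2.imwrite("pics/ends.png",q[:,:,::-1]);print(get_obs()["clock"],get_obs()["tool_pos"])
# driver handle vs lane pixel midlines in the scaled depth: height mask
P=world("top",d);ok=d>0
for c,y in dict(y=.101,b=.039,r=-.023,g=-.085).items():
    k=ok&(abs(P[...,1]-y)<.028)&(abs(P[...,0]-.63)<.06)&(P[...,2]>.026)
    print(c,rect(P[k][:,:2]),np.median(P[k][:,2]).round(4),"handle")
    k=ok&(abs(P[...,1]-y)<.022)&(abs(P[...,0]-.63)<.06)&(P[...,2]>.015)
    print("   whole",rect(P[k][:,:2]))
E
```

```text
r before [336. 192.] 1393 (array([629.5, -23.4]), array([ 60.7, 128.6]), np.float32(0.8))
r before [354. 273.] 304 (array([440.4, -68.4]), array([25.4, 69.1]), np.float32(0.5))
r before [301. 278.] 293 (array([427.7,  53.8]), array([25. , 71.7]), np.float32(153.1))
r now [336. 193.] 1313 (array([629.5, -23.4]), array([ 60.7, 128.6]), np.float32(0.8))
r now [301. 278.] 291 (array([427.7,  53.8]), array([25. , 71.7]), np.float32(153.1))
y before [284. 193.] 1399 (array([624.3,  99.4]), array([ 59. , 130.6]), np.float32(1.5))
y before [198. 239.] 296 (array([514.3, 295.3]), array([26.6, 72.3]), np.float32(19.8))
y before [401. 281.] 306 (array([ 422.6, -175.9]), array([26.4, 71.7]), np.float32(160.2))
y now [284. 193.] 1307 (array([624.3,  99.4]), array([ 59. , 130.7]), np.float32(1.5))
y now [401. 282.] 304 (array([ 422.6, -175.9]), array([26.4, 71.7]), np.float32(160.2))
21.15 [0.47143972 0.33589454 0.1753628 ]
y (array([622.9,  99. ]), array([26.1, 88.6]), np.float32(1.3)) 0.0326 handle
   whole (array([629.6,  99.1]), array([ 26.1, 103.3]), np.float32(1.3))
b (array([626.,  38.]), array([25.6, 93.1]), np.float32(0.5)) 0.0327 handle
   whole (array([630.4,  38.1]), array([ 25.6, 103.2]), np.float32(0.5))
r (array([631.8, -26.8]), array([26. , 99.1]), np.float32(0.6)) 0.0332 handle
   whole (array([633.6, -26.5]), array([ 26. , 103.2]), np.float32(1.1))
g (array([631.8, -87.5]), array([26.1, 95.8]), np.float32(0.3)) 0.0332 handle
   whole (array([636.2, -87.5]), array([ 26.1, 104.5]), np.float32(0.3))
```

View pics/end.png

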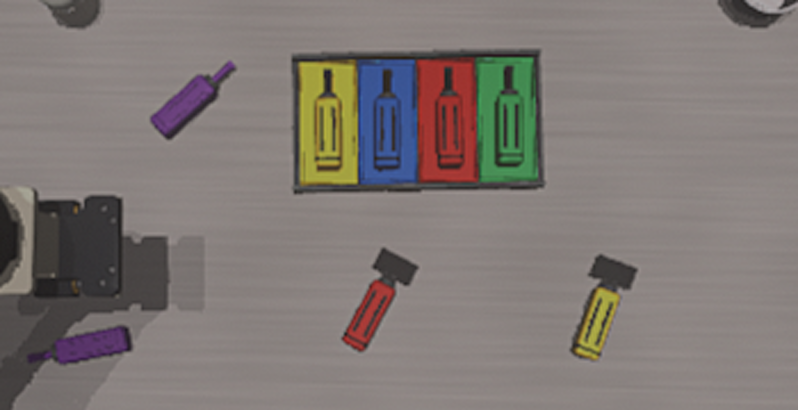

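The final top view shows all four drivers flat in the middle of their own lanes, the scrapers unmoved and the gripper clear. Handing in.

```bash
python3 -c "
from plant import *
print(close_job())"
```

```text
the job is handed in; nothing more can be done
None
```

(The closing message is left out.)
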